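# Pin the sample sled and hold the cover down on its contacts

## Task

First lock the sample mount by putting the red lock pin fully home in its red-ringed hole, then bring the blue cover over the mount's pocket and slide it along until it drops onto the locating dowel hidden beneath it. Press the cover all the way down against the spring contact plate and finish while still holding it pressed there; do not let go. Leave the pin in, and leave the other things on the table where they are.

Things in the scene. Friction and masses are not known exactly. Their poses are not given: they have to be found in the camera images.
- mount: Sample mount fixed to the table. Origin: under the pocket's centre, at table height; x runs along the pocket towards the pin hole. Dark steel base 180 x 90 x 20 mm (x -72 to +108 mm); on it an aluminium sled, its flat top 30 mm above the table, x -66 to +104 mm. Sled and base holes start lined up; unpinned, the sled shifts along +x under about 8 N. For the pocket and dowel see pocket
- pocket (a point): Centre of the pocket, on top of the unpressed copper plate, 38 mm above the table; axes as the mount. Two fences along x (x +-56 mm), inner faces y = +-34.5 mm, 56 mm high, flared above to 65 mm. In the plate's middle slot stands a steel locating dowel, 12 mm diameter, top 48 mm above the table, at y = 0 and x anywhere from -12 to +12 mm: unreported, found by sliding the cover until it drops
- pin_hole (a point): Centre of the mouth of the lock pin's hole, ringed in red, on the sled's top face, 85 mm along the mount's x from its origin, 30 mm above the table. 12 mm diameter with a 3 mm chamfer through the 10 mm sled, then 13 mm diameter on down through the 20 mm base
- lock_pin: Loose red lock pin, upright in the pin rack at the start. Origin: centre of its foot, z up along it. Shank 10 mm diameter with a chamfered tip, 27 mm long; above it a round head 18 mm in diameter and 33 mm tall (60 mm overall). 50 g. Home, its head sits on the sled and its foot is 3 mm above the table
- pin_rack: White plastic block, 64 x 64 mm, 34 mm high, fixed; the lock pin stands in a 12 mm hole in its middle, 20 mm deep, so the pin's foot is 14 mm above the table and its head begins 7 mm above the block. Origin: centre of the underside
- cover: Loose blue cover, 80 (x) x 64 (y) x 24 mm, 0.22 to 0.35 kg, standing on the table. Black bar handle on top along x: 50 long, 18 wide, 32 mm tall, its top 56 mm above the underside. Origin: centre of underside, where a hidden bore opens: 16 mm diameter, 19 deep, 2 mm chamfer. Either way round fits. Underside height: 48 mm riding on the dowel, 38 mm dropped on, 33 mm fully pressed
- contact_plate (a joint): How far the copper spring plate in the mount is pressed down, in m: 0 free (its top 38 mm above the table), 0.005 on its stop. It starts to give at 4 N and is fully down at 12 N; it springs back when let go
- multimeter: Bystander: black multimeter lying flat, 85 x 160 x 40 mm, origin under its centre
- weight_a: Bystander: steel cylinder 40 mm diameter, 32 mm high, origin under its centre
- weight_b: Bystander: another such steel cylinder
- red_block: Bystander: red block 75 x 60 x 45 mm, origin under its centre
- beaker: Bystander: glass cup 56 mm diameter, 60 mm high, origin under its centre
- vial: Bystander: amber glass jar 32 mm diameter, 50 mm high, origin under its centre
- driver: Bystander: screwdriver with red handle lying on the table
There are look-alikes about, which are no part of the job. Of the things shaped like the lock_pin, the red one is meant.

How it is judged:
On the way, in this order (a step that is already met when the one before it is completed fails the run):
1. the lock pin is fully home through sled and base (z of lock_pin in the frame of mount below 0.006 m and horizontal distance between lock_pin and pin_hole below 0.005 m and angle between lock_pin's own z axis and vertical below 0.12 rad), for 0.2 s.
2. the cover has dropped onto the dowel, level in the pocket (z of cover in the frame of mount below 0.0415 m and x of cover in the frame of mount between -0.018 and 0.018 m and y of cover in the frame of mount between -0.007 and 0.007 m and angle between cover's own z axis and vertical below 0.06 rad), for 0.2 s.
At the end, for the whole second after the job is handed in: Pin home (foot under 6 mm up, 5 mm off the hole axis, tilt under 0.12 rad); cover on the dowel, underside under 37 mm up, within 18 mm along and 7 mm across the pocket, tilt under 0.06 rad; plate pressed over 3.5 mm, mount loaded over 5 N, fingers on the cover over 3 N (all of step 1 and z of cover in the frame of mount below 0.037 m and x of cover in the frame of mount between -0.018 and 0.018 m and y of cover in the frame of mount between -0.007 and 0.007 m and angle between cover's own z axis and vertical below 0.06 rad and value of joint contact_plate above 0.0035 m and contact force between the fingers and cover above 3 N and contact force between cover and mount above 5 N); the arm keeps its last pose, push and grip.
It fails at once if a bystander is shifted by more than 30 mm (distance of any of multimeter, weight_a, weight_b, red_block, beaker, vial, driver from where it was at the start of the episode above 0.03 m).
It also fails if it takes over 72 s, if anything falls off the work surface, if the arm or the gripper's body presses on something with over 40 N, if the wrist force passes 120 N, or if a joint passes its speed limit or range.

## Robot

A 6-joint arm with a two-finger parallel gripper is mounted at the origin on the work surface. World frame = base frame: x ahead of the robot, y to its left, z up, the work surface at z = 0. Lengths are in m, angles in rad, forces in N, time in s.
With the tool pointing down it reaches from about 0.2 to 0.875 m from the base axis. Payload 3.4 kg.
Tool frame: the origin (TCP) lies on the centre line of the jaws, within the pads' length; the fingertips stand 25 mm ahead of it and the grasp point (between the pads) lies 6 mm ahead of it; z points along the fingers, y is the line along which they close (so a half turn about z gives the same grasp; the last joint's range is limited). The gripper opens to 94 mm and grips with 3 to 60 N. Pads are 16 mm wide; open, the fingers measure 119 mm over their backs; the gripper's body (75 mm by 177 mm) begins 78 mm behind the grasp point.
Start: joints at [0.987, 0.276, 1.505, -0, 1.361, -0.121], TCP at [0.257, 0.515, 0.23] pointing down, gripper open.
Joint ranges: [-2.89, 2.89], [-0.75, 2.08], [0.22, 2.7], [-1.18, 4.32], [0.11, 2.71], [-2.7, 2.7]. Speed limits (rad/s): [2.57, 2.57, 3.14, 3.14, 3.14, 3.14].

## Interface

Orientations are given as a 3x3 rotation matrix whose columns are the frame's x, y, z axes.
In Python, from rig import env, kinematics, capture, camera_model gives the robot as it stands. Calls block until the motion is done:
- env.movep(position, orientation): joint-space move of the TCP to a pose.
- env.line_to(position, ori=None, max_speed=0.15, guard=None): straight line of the TCP; ori=None keeps the orientation; max_speed is the mean speed in m/s. With guard (N) it stops when the force on the tool has changed by that much, and returns True; else False.
- env.move_joints(angles): joint-space move.
- env.let_go() and env.close(grip_force=None): open the fingers fully, or close them until they stop; grip_force is the grip in N (None keeps the last).
- env.hold(seconds).
- kinematics.solve_ik(position, orientation): joint angles nearest the present ones, or None.
- env.get_state(): the state.
- capture(name): name is "scene" or "side" or "wrist"; returns the picture (384x512x3 uint8, red, green, blue); there is no depth.
- camera_model(name): a dict with "fov_y" (degrees; the focal length in pixels is half the picture's height over the tangent of half this angle, whatever the lens; pixels are square), "cx", "cy" (the principal point, pixels), "position" and "rotation" of the camera in the world; the wrist camera has in their place "hand_eye" (4x4, takes a point from camera to tool coordinates, whose origin is the TCP and whose axes are the flange's). Camera axes: x right, y up, looking along -z (the intrinsics and any distortion apply to the point x, -y, -z); pixel columns grow to the right and rows downward; lengths in m; the calibration is good to about 2 mm. A picture is of the moment at which its call begins: read the wrist's pose just before it. camera_model takes no time and is no camera call.
A pose or a line that the arm cannot do raises env.PlanningError and nothing moves.
- env.sign_off(): hands the job in; it is judged then, once.
The state is a dict: "t": time; "q": joint angles; "qvel": joint speeds; "tau": joint torques, N m; "position": TCP position; "ee_rot": TCP orientation; "force": force on the tool from outside, world axes, zero at the start; "wrist_torque": the same for the moment, N m; "opening": finger opening in m; "grasp_force": force on a finger pad.
Only numpy, scipy, OpenCV 4.12 (cv2) and the standard library are available. Lean on these libraries where they do the work, as an engineer would, in place of code of your own. Each camera call takes 0.05 s, during which the arm holds its last target. There are 200 camera calls.

## Working session

There is one attempt and no reset: what is moved stays moved. The work goes in short steps, each a Python script; the robot and the scene stay as the last script left them, time stands still between calls to the robot, and variables do not carry over. Pictures are saved under pics/ and viewed, at most 10 in all, crops included, and the job is handed in when it is done.

```bash
ls; mkdir -p pics; python3 - <<'E'
from rig import env,capture,camera_model
import cv2,numpy as np
np.set_printoptions(precision=4,suppress=True)
for n in("scene","side","wrist"):
    print(n,camera_model(n)); 
    im=capture(n); cv2.imwrite(f"pics/{n}0.png",im[:,:,::-1])
s=env.get_state();print({k:np.round(v,4) for k,v in s.items()})
a=cv2.imread("pics/scene0.png");b=cv2.imread("pics/side0.png")
cv2.imwrite("pics/a.png",cv2.resize(a,(800,600)));
cv2.imwrite("pics/b.png",cv2.resize(b,(800,600)))
E
```

```text
pics
scene {'fov_y': 57.610727308832665, 'cx': 257.9771382026949, 'cy': 187.91306294652136, 'position': array([0.9684, 0.338 , 0.916 ]), 'rotation': array([[-0.5899, -0.6904,  0.4187],
       [ 0.8075, -0.5065,  0.3024],
       [ 0.0033,  0.5165,  0.8563]])}
side {'fov_y': 57.88612417231054, 'cx': 255.29653047801352, 'cy': 191.9767926599086, 'position': array([ 0.3321, -0.7947,  0.5592]), 'rotation': array([[ 0.9718,  0.125 , -0.2001],
       [-0.2358,  0.487 , -0.841 ],
       [-0.0077,  0.8644,  0.5027]])}
wrist {'fov_y': 67.18699732590208, 'cx': 251.19574766635415, 'cy': 200.8198548128642, 'hand_eye': array([[-0.0011,  0.9581,  0.2865,  0.0833],
       [ 1.    ,  0.0011,  0.    , -0.0002],
       [-0.0003,  0.2865, -0.9581, -0.1544],
       [ 0.    ,  0.    ,  0.    ,  1.    ]])}
{'t': np.float64(0.15), 'q': array([ 0.987 ,  0.2765,  1.5058, -0.    ,  1.3607, -0.121 ]), 'qvel': array([ 0.0001, -0.0019, -0.0055, -0.0012,  0.0015,  0.0003]), 'tau': array([  0.001 , -40.4924, -23.7431,   0.0702,   0.0315,  -0.0001]), 'position': array([0.2565, 0.5142, 0.2298]), 'ee_rot': array([[-0.8948,  0.4464, -0.0007],
       [ 0.4464,  0.8948, -0.0011],
       [ 0.0001, -0.0013, -1.    ]]), 'force': array([-0.5532,  0.6581, -0.9368]), 'wrist_torque': array([-0.0191,  0.0059, -0.026 ]), 'grasp_force': np.float64(0.0), 'opening': np.float64(0.0941)}
```

View pics/a.png

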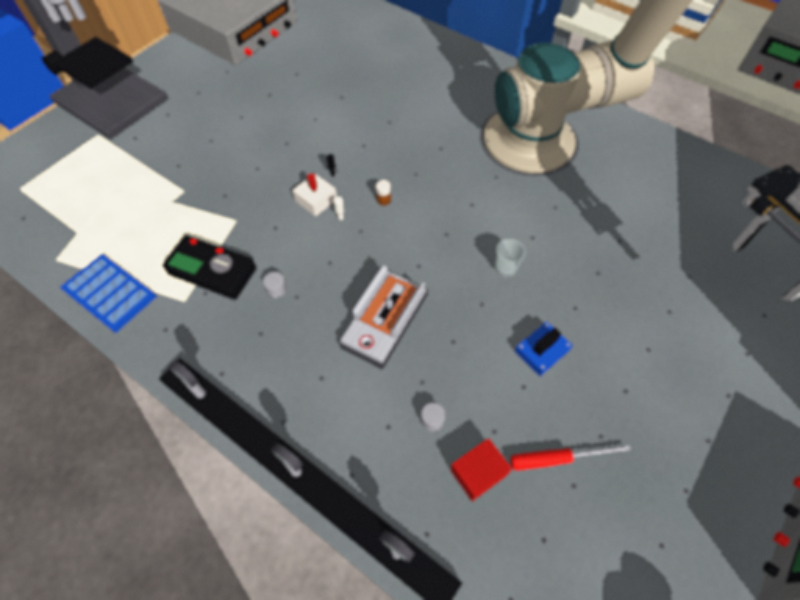

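View pics/b.png

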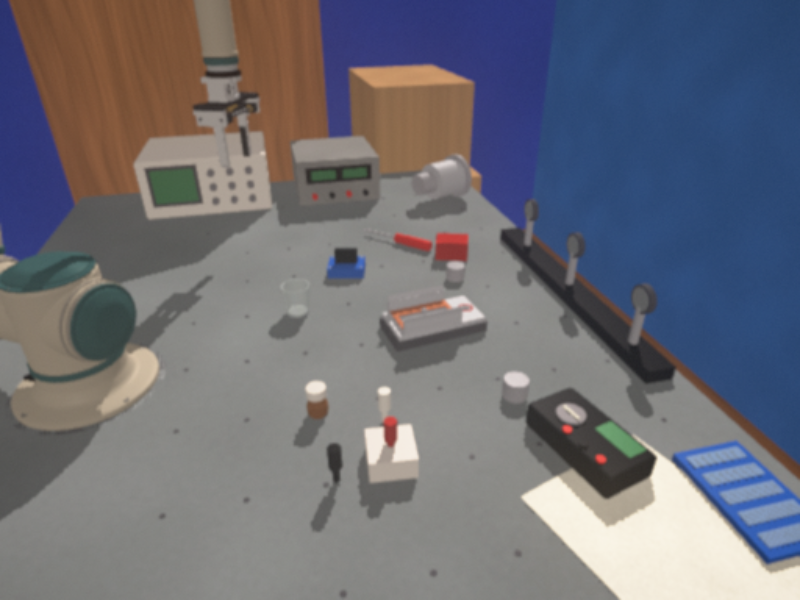

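Scene (800-px scale): the candidates for the lock pin are red in the rack (312,182), white (338,208) and black (331,163); I choose the red one. Candidates for the cover are the blue box with a black handle (545,345) and the blue tray (108,290); I choose the box with the handle. The mount is at (385,315), with its ringed hole at (366,341). Other red things are the block (480,468), the screwdriver (540,460) and the meter's buttons.

Next is a coarse triangulation, then close wrist views.

```bash
cat > h.py <<'E'
from rig import env,capture,camera_model,kinematics
import cv2,numpy as np
np.set_printoptions(precision=4,suppress=True)
def cam(n,s=None):
    m=camera_model(n); f=192/np.tan(np.radians(m["fov_y"])/2)
    if n=="wrist":
        H=np.array(m["hand_eye"]); R=s["ee_rot"]@H[:3,:3]; p=s["position"]+s["ee_rot"]@H[:3,3]
    else: R,p=m["rotation"],m["position"]
    return f,m["cx"],m["cy"],R,np.array(p)
def ray(c,px):
    f,cx,cy,R,p=c; d=R@np.array([(px[0]-cx)/f,-(px[1]-cy)/f,-1]); return p,d/np.linalg.norm(d)
def proj(c,P):
    f,cx,cy,R,p=c; v=R.T@(np.asarray(P)-p); return np.array([cx-f*v[0]/v[2],cy+f*v[1]/v[2]])
def plane(c,px,z):
    p,d=ray(c,px); return p+d*(z-p[2])/d[2]
def tri(*rays):   # least-squares meeting point, rms miss
    Ms=[np.eye(3)-np.outer(d,d) for _,d in rays]
    X=np.linalg.solve(sum(Ms),sum(M@p for M,(p,_) in zip(Ms,rays)))
    return X,max(np.linalg.norm(M@(X-p)) for M,(p,_) in zip(Ms,rays))
def Rdown(yaw):   # tool z down, tool x at angle yaw in the world
    c,s=np.cos(yaw),np.sin(yaw); return np.array([[c,s,0],[s,-c,0],[0,0,-1.]])
def shot(name,n="wrist"):
    s=env.get_state(); im=capture(n); cv2.imwrite(f"pics/{name}.png",im[:,:,::-1])
    np.savez(f"pics/{name}.npz",position=s["position"],ee_rot=s["ee_rot"]); return im,cam(n,s)
def load(name):
    return cv2.imread(f"pics/{name}.png")[:,:,::-1],cam("wrist",dict(np.load(f"pics/{name}.npz")))
def mask(im,col):
    h=cv2.cvtColor(np.ascontiguousarray(im),cv2.COLOR_RGB2HSV).astype(int); H,S,V=h[...,0],h[...,1],h[...,2]
    m={"red":((H<8)|(H>172))&(S>130)&(V>60),"blue":(H>105)&(H<125)&(S>150)&(V>80),
       "copper":(H>5)&(H<20)&(S>90)&(V>110),"white":(S<40)&(V>190),"black":(V<50)}[col]
    return m.astype(np.uint8)
def blobs(m,amin=15):
    n,l,st,ce=cv2.connectedComponentsWithStats(m)
    return sorted([(st[i][4],ce[i],st[i][:4],l==i) for i in range(1,n) if st[i][4]>=amin],key=lambda b:-b[0])
E
python3 - <<'E'
from h import *
k=1/1.5625
cs,cd=cam("scene"),cam("side")
for n,a,b in(("pintop",(311,176),(390,421)),("ring",(366,341),(457,312)),("handle",(546,340),(346,252)),("copper",(388,302),(425,316)),("white pin top",(336,198),(384,391)),("vial",(383,184),(316,388)),("beaker",(509,245),(295,285)),("wA",(273,280),(516,381)),("wB",(432,412),(455,268)),("meter",(212,262),(590,435))):
    print(n,tri(ray(cs,np.array(a)*k),ray(cd,np.array(b)*k)))
for q in((518,345),(541,372),(572,348)): print("cover bottom-ish",plane(cs,np.array(q)*k,.024))
for q in((335,165),(331,152)): print("blackpin",plane(cs,np.array(q)*k,.02))
E
```

```text
pintop (array([ 0.4405, -0.2809,  0.0741]), np.float64(0.0005744148910195508))
ring (array([0.6467, 0.0293, 0.0215]), np.float64(0.005848347318845899))
handle (array([0.4719, 0.292 , 0.049 ]), np.float64(0.00048047664546713165))
copper (array([0.5713, 0.0144, 0.0355]), np.float64(0.002034932368426404))
white pin top (array([ 0.4486, -0.208 ,  0.0632]), np.float64(0.00020729009599433686))
vial (array([ 0.3551, -0.161 ,  0.0509]), np.float64(0.0021142658092266273))
beaker (array([0.3478, 0.1373, 0.0665]), np.float64(0.002865150635057255))
wA (array([ 0.6587, -0.1951,  0.0297]), np.float64(0.0003049093123402933))
wB (array([0.6936, 0.2001, 0.0269]), np.float64(0.0008512788681594476))
meter (array([ 0.7028, -0.3241,  0.0292]), np.float64(0.005650857615762048))
cover bottom-ish [0.4969 0.2545 0.024 ]
cover bottom-ish [0.5188 0.3135 0.024 ]
cover bottom-ish [0.4446 0.3361 0.024 ]
blackpin [ 0.3493 -0.2991  0.02  ]
blackpin [ 0.3237 -0.3323  0.02  ]
```

```bash
python3 - <<'E'
from h import *
def go(x,y,z,yaw,n):
    env.movep(np.array([x,y,z]),Rdown(yaw)); env.hold(.15); shot(n)
go(.472,.292,.20,2.85,"c1"); go(.50,.25,.25,2.85,"c2")
go(.60,.055,.25,3.34,"m1"); go(.62,-.01,.22,3.34,"m2")
go(.47,-.26,.25,1.57,"p1"); go(.44,-.281,.22,1.57,"p2")
print(env.get_state()["t"])
T=[cv2.imread(f"pics/{n}.png") for n in("c1","c2","m1","m2","p1","p2")]
g=np.vstack([np.hstack(T[:2]),np.hstack(T[2:4]),np.hstack(T[4:])])
cv2.imwrite("pics/g.png",cv2.resize(g,(532,600))); cv2.imwrite("pics/m2b.png",cv2.resize(T[3],(800,600)))
E
```

```text
5.6667
```

View pics/g.png

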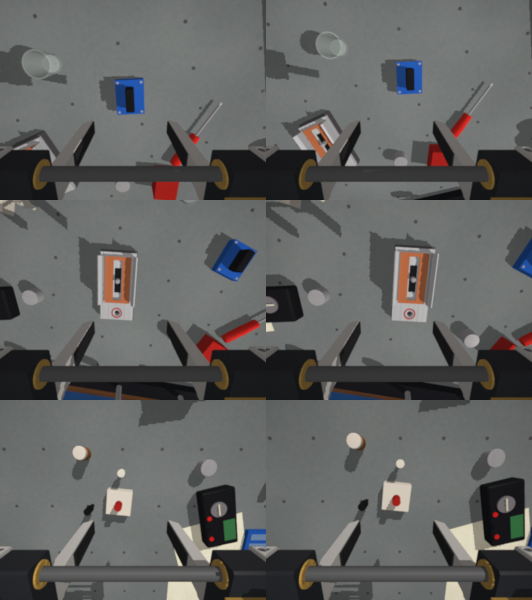

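View pics/m2b.png

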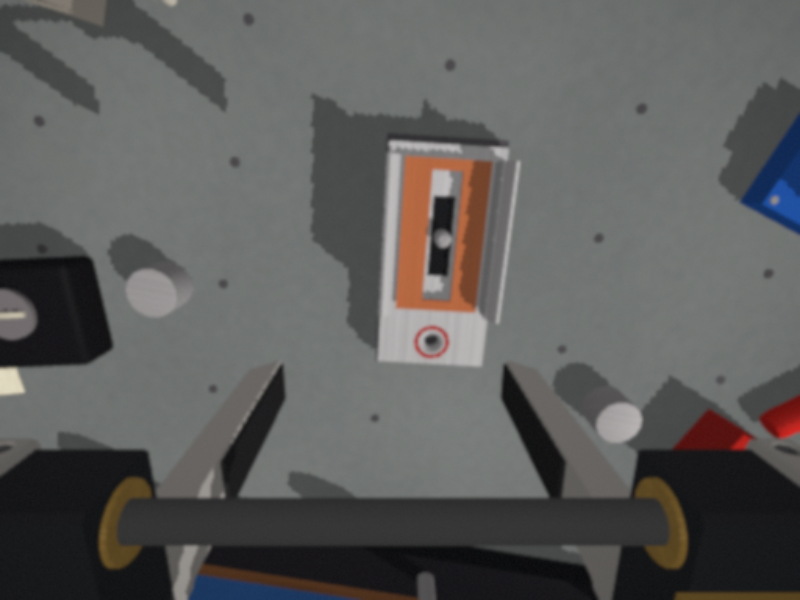

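The 6 wrist tiles show the cover centred in c1/c2, the mount in m1/m2 and the rack with the red pin in p1/p2. In m2 (800 scale) the ring is at (432,342), the copper plate at (443,235), and the dowel shows in the slot at (442,238).

```bash
cat > meas.py <<'E'
from h import *
def near(bl,px): return min(bl,key=lambda b:np.hypot(*(b[1]-px)))
D={}
for n in("m1","m2"):
    im,c=load(n)
    r=near(blobs(mask(im,"red"),8),proj(c,[.6467,.0293,.03]))
    (ex,ey),_,_=cv2.minAreaRect(np.argwhere(r[3])[:,::-1].astype(np.float32)); D[n,"ring"]=np.array((ex,ey))
    cop=near(blobs(mask(im,"copper"),200),proj(c,[.57,.014,.038]))
    hull=np.zeros(im.shape[:2],np.uint8); cv2.fillConvexPoly(hull,cv2.convexHull(np.argwhere(cop[3])[:,::-1].astype(np.int32)),1)
    g=im.max(2); dk=((g<70)&(hull>0)).astype(np.uint8)
    dk=cv2.morphologyEx(dk,cv2.MORPH_CLOSE,np.ones((9,9),np.uint8)) 
    d=blobs(dk,30)[0]; rect=cv2.minAreaRect(np.argwhere(d[3])[:,::-1].astype(np.float32))
    D[n,"slot"]=np.array(rect[0])
    dw=blobs((d[3]&(g>75)).astype(np.uint8),5); print(n,"ring",r[0],ex,ey,"slot",rect,[ (b[0],b[1]) for b in dw[:3]],"copper",cop[0],cv2.minAreaRect(np.argwhere(cop[3])[:,::-1].astype(np.float32)))
    if dw: D[n,"dowel"]=dw[0][1]
for n in("p1","p2"):
    im,c=load(n); b=near(blobs(mask(im,"red")),proj(c,[.4405,-.281,.074])); D[n,"pin"]=b[1]; print(n,b[:3])
for n in("c1","c2"):
    im,c=load(n); b=near(blobs(mask(im,"blue"),200),proj(c,[.472,.292,.024]))
    hull=np.zeros(im.shape[:2],np.uint8); hp=cv2.convexHull(np.argwhere(b[3])[:,::-1].astype(np.int32)); cv2.fillConvexPoly(hull,hp,1)
    k=blobs(((im.max(2)<60)&(hull>0)).astype(np.uint8),50)[0]
    D[n,"cover"]=b[1]; D[n,"handle"]=k[1]; print(n,cv2.minAreaRect(hp),cv2.minAreaRect(np.argwhere(k[3])[:,::-1].astype(np.float32)))
for a,b,k in(("m1","m2","ring"),("m1","m2","dowel"),("p1","p2","pin"),("c1","c2","handle")):
    if (a,k) in D and (b,k) in D: print(k,tri(*[ray(load(n)[1],D[n,k]) for n in(a,b)]))
E
python3 meas.py
python3 - <<'E'
from h import *
t=[]
for n,P in(("m2",[.59,.015,.035]),("p2",[.44,-.281,.06]),("c1",[.472,.292,.04]),("m1",[.59,.015,.035])):
    im,c=load(n); u,v=proj(c,P).astype(int); print(n,u-60,v-60); t.append(cv2.resize(np.ascontiguousarray(im[v-60:v+60,u-60:u+60,::-1]),(300,300),interpolation=cv2.INTER_CUBIC))
cv2.imwrite("pics/crops.png",np.vstack([np.hstack(t[:2]),np.hstack(t[2:])]))
E
```

```text
m1 ring 1426 404.9759521484375 280.76055908203125 slot ((226.5, 154.0), (44.0, 11.0), 90.0) [(np.int32(96), array([225.7396, 155.8333]))] copper 3006 ((224.78517150878906, 152.75914001464844), (50.60316848754883, 88.82653045654297), 3.2704875469207764)
m2 ring 777 456.1985778808594 275.352783203125 slot ((281.7955017089844, 150.14720153808594), (12.704419136047363, 49.44293975830078), 5.440331935882568) [(np.int32(24), array([280.5417, 150.1667])), (np.int32(5), array([283., 158.]))] copper 3589 ((283.26983642578125, 149.58758544921875), (55.45448303222656, 97.52696228027344), 3.9451863765716553)
p1 (np.int32(210), array([226.7571, 203.9524]), array([220, 195,  14,  19], dtype=int32))
p2 (np.int32(245), array([250.1347, 192.9388]), array([243, 183,  15,  20], dtype=int32))
c1 ((249.46385192871094, 184.7398223876953), (67.1619873046875, 54.60479736328125), 87.27368927001953) ((249.04624938964844, 190.56321716308594), (47.433448791503906, 15.07271671295166), 87.51044464111328)
c2 ((275.7489013671875, 148.60006713867188), (61.42824935913086, 49.17367935180664), 87.45519256591797) ((276.4324645996094, 151.5018310546875), (41.06608581542969, 14.129976272583008), 88.45184326171875)
ring (array([ 0.7182,  0.3391, -0.0194]), np.float64(0.008560245035144387))
dowel (array([0.573 , 0.0179, 0.0279]), np.float64(0.0015872354934736111))
pin (array([ 0.4407, -0.2823,  0.0607]), np.float64(2.5368134734453356e-05))
handle (array([0.4689, 0.2923, 0.0421]), np.float64(0.00017310864763468101))
m2 215 105
p2 189 131
c1 189 132
m1 160 107
```

View pics/crops.png

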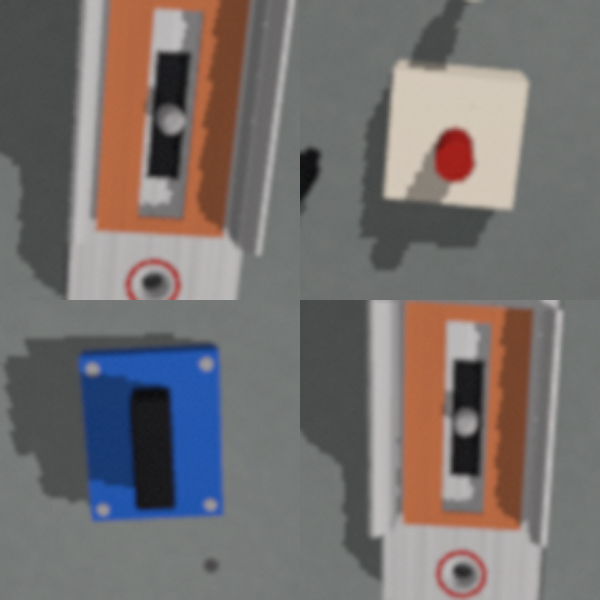

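The crops confirm the choices: red pin top in the rack (p2 crop 455,164), blue cover with four lid screws, ring at (153,283), and dowel disc at (171,118) in the slot. Next I refine these points.

```bash
cat > meas2.py <<'E'
from h import *
def hsv(im): return cv2.cvtColor(np.ascontiguousarray(im),cv2.COLOR_RGB2HSV).astype(int)
def two(names,pts,k):
    X,e=tri(*[ray(load(n)[1],p) for n,p in zip(names,pts)]); print(k,X,"miss %.4f"%e,[np.round(p,1) for p in pts]); return X
def box(px,r):
    m=np.zeros((384,512),bool); u,v=np.round(px).astype(int); m[v-r:v+r+1,u-r:u+r+1]=1; return m
ring,dow=[],[]
for n,r,d in(("m1",(224.8,216.2),(226.4,155.8)),("m2",(276.2,218.2),(283.4,152.2))):
    im,_=load(n); h=hsv(im)
    m=((h[...,0]<10)|(h[...,0]>170))&(h[...,1]>70)&box(r,14)
    ring.append(np.array(cv2.fitEllipse(cv2.convexHull(np.argwhere(m)[:,::-1].astype(np.float32)))[0]))
    m=(h[...,2]>85)&(h[...,1]<60)&box(d,6); b=min(blobs(m.astype(np.uint8),8),key=lambda b:np.hypot(*(b[1]-d))); print("dowel area",b[0],b[2])
    dow.append(np.array(b[1]))
Rg=two(("m1","m2"),ring,"ring"); Dw=two(("m1","m2"),dow,"dowel")
v=Dw-Rg
for zr,zd in((.030,.048),):
    a=[plane(load(n)[1],p,zr) for n,p in zip(("m1","m2"),ring)]; b=[plane(load(n)[1],p,zd) for n,p in zip(("m1","m2"),dow)]
    print("plane ring",a,"dowel",b); v=np.mean(a,0)-np.mean(b,0); print("yaw",np.arctan2(v[1],v[0]),"dist",np.linalg.norm(v[:2]))
top=[]
for n in("p1","p2"):
    im,c=load(n); b=min(blobs(mask(im,"red")),key=lambda b:np.hypot(*(b[1]-proj(c,[.4407,-.2823,.06]))))
    x,y,w,hh=b[2]; top.append(np.array([x+w/2-.5,y+hh-.5-.48*w]))
two(("p1","p2"),top,"pintop"); print([plane(load(n)[1],p,.074) for n,p in zip(("p1","p2"),top)])
S={}
for n in("c1","c2"):
    im,c=load(n); h=hsv(im); bl=min(blobs(mask(im,"blue"),200),key=lambda b:np.hypot(*(b[1]-proj(c,[.472,.292,.024]))))
    hull=np.zeros(im.shape[:2],np.uint8); cv2.fillConvexPoly(hull,cv2.convexHull(np.argwhere(bl[3])[:,::-1].astype(np.int32)),1)
    m=((h[...,1]<140)&(h[...,2]>110)&(cv2.erode(hull,np.ones((5,5)))>0)).astype(np.uint8)
    p=np.array([b[1] for b in blobs(m,4)[:4]]); o=np.argsort(p[:,1]); p=np.vstack([p[o[:2]][np.argsort(p[o[:2],0])],p[o[2:]][np.argsort(p[o[2:],0])]]); S[n]=p
Q=np.array([two(("c1","c2"),(S["c1"][i],S["c2"][i]),"screw") for i in range(4)])
P=np.array([plane(load("c1")[1],p,Q[:,2].mean()) for p in S["c1"]]);P2=np.array([plane(load("c2")[1],p,Q[:,2].mean()) for p in S["c2"]])
ax=(P[0]+P[1]-P[2]-P[3])/2; ay=(P[1]+P[3]-P[0]-P[2])/2
print("cover c",P.mean(0),P2.mean(0),"yaw",np.arctan2(ax[1],ax[0]),np.arctan2(ay[1],ay[0])+np.pi/2,np.linalg.norm(ax),np.linalg.norm(ay))
for n in("m1","m2"): # copper plate edges for yaw
    im,c=load(n); b=min(blobs(mask(im,"copper"),200),key=lambda b:np.hypot(*(b[1]-proj(c,[.57,.014,.038]))))
    m=b[3]; rows=np.where(m.sum(1)>20)[0][4:-4]; L=[plane(c,(np.where(m[r])[0][0],r),.038) for r in rows]
    vx,vy,_,_=cv2.fitLine(np.array(L,np.float32)[:,:2],cv2.DIST_HUBER,0,.01,.01).ravel(); print("copper left edge yaw",np.arctan(vy/vx))
E
python3 meas2.py
```

```text
dowel area 100 [220 150  11  13]
dowel area 110 [278 148  12  11]
ring [0.6562 0.0306 0.0302] miss 0.0001 [array([224.1, 216.3]), array([275.7, 218.6])]
dowel [0.5712 0.0188 0.052 ] miss 0.0001 [array([224.9, 155.9]), array([283.9, 153. ])]
plane ring [array([0.6562, 0.0306, 0.03  ]), array([0.6565, 0.0307, 0.03  ])] dowel [array([0.5717, 0.0185, 0.048 ]), array([0.5718, 0.0194, 0.048 ])]
yaw 0.13737538818212747 dist 0.08539106933956307
pintop [ 0.4407 -0.2837  0.067 ] miss 0.0004 [array([226.5, 206.8]), array([250. , 195.3])]
[array([ 0.4414, -0.2818,  0.074 ]), array([ 0.4405, -0.2814,  0.074 ])]
screw [0.4302 0.2755 0.0261] miss 0.0001 [array([225.5, 159.4]), array([254.5, 123.9])]
screw [0.4427 0.3256 0.0234] miss 0.0000 [array([270.7, 157. ]), array([295.1, 121.8])]
screw [0.4931 0.2612 0.0334] miss 0.0000 [array([230.1, 215.1]), array([257.7, 175.2])]
screw [0.5068 0.3085 0.0242] miss 0.0005 [array([271.8, 212.3]), array([294.3, 173.3])]
cover c [0.4684 0.2925 0.0268] [0.4683 0.2924 0.0268] yaw 2.898309025907299 2.91207852440502 0.06662641168837209 0.05074311934936748
copper left edge yaw 0.1330419
copper left edge yaw 0.14098865
```

```bash
python3 - <<'E'
from h import *
s0=env.get_state(); R=Rdown(1.57)
env.line_to(np.array([.4408,-.2816,.10]),R,.2); print(env.line_to(np.array([.4408,-.2816,.070]),R,.08,guard=8))
env.close(25); env.hold(.2); s=env.get_state(); print("grip",s["opening"],s["grasp_force"],s["position"])
env.line_to(np.array([.4408,-.2816,.15]),R,.15)
Y=.137+np.pi; R=Rdown(Y); h=np.array([.6563,.0306,0])
env.movep(h+[0,0,.15],R); env.hold(.1); f0=env.get_state()["force"]
im,_=shot("q1"); im2=capture("side"); cv2.imwrite("pics/q1s.png",im2[:,:,::-1])
g=env.line_to(h+[0,0,.094],R,.1,guard=6); s=env.get_state(); print(g,s["position"],s["force"]-f0,s["opening"],s["t"])
im3=capture("side")
u,v=map(int,proj(cam("side"),h+[0,0,.05])); a=im3[v-50:v+50,u-65:u+65,::-1]
cv2.imwrite("pics/q2.png",np.hstack([cv2.resize(np.ascontiguousarray(a),(400,308)),cv2.resize(im[100:384,70:440,::-1].copy(),(400,308))]))
E
```

```text
False
grip 0.01635701753709702 24.996317625045776 [ 0.4408 -0.2816  0.07  ]
False [0.6567 0.0305 0.0944] [1.0676 0.1636 1.5603] 0.016139079777205988 11.325
```

View pics/q2.png

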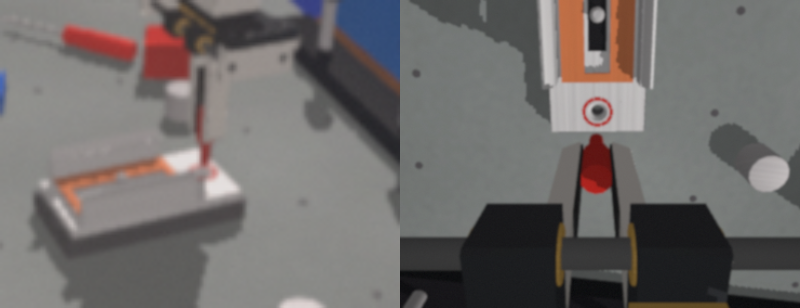

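The pin is held upright over the hole; its column (597) matches the ring's (598) in the wrist view. I'll insert it.

```bash
python3 - <<'E'
from h import *
Y=.137+np.pi; R=Rdown(Y); h=np.array([.6563,.0306,0])
f0=env.get_state()["force"]
for z in(.083,.072,.062,.057):
    g=env.line_to(h+[0,0,z],R,.04,guard=7); s=env.get_state(); print(z,g,s["position"],s["force"]-f0,s["opening"],s["t"])
    if g: break
E
```

```text
0.083 False [0.6561 0.0306 0.0827] [-0.5653 -0.8961  0.6996] 0.016226340491314807 11.8
0.072 False [0.6562 0.0306 0.0715] [ 0.2578 -0.1191 -0.436 ] 0.01639158859940511 12.225
0.062 False [0.6562 0.0306 0.0616] [-0.4433 -0.6247 -0.3781] 0.01635131415506571 12.625
0.057 True [0.6564 0.0304 0.0585] [-0.9678 -0.8608  4.8296] 0.016349632979486814 12.8333
```

```bash
python3 - <<'E'
from h import *
Y=.137+np.pi; h=np.array([.6563,.0306,0])
env.line_to(h+[0,0,.0572],Rdown(Y),.04); s=env.get_state(); print(s["position"],s["force"])
env.let_go(); env.line_to(h+[0,0,.16],Rdown(Y),.25)
b=h-.03*np.array([np.cos(.137),np.sin(.137),0])
env.movep(b+[0,0,.22],Rdown(Y)); env.hold(.15); im,c=shot("v1")
r=min(blobs(mask(im,"red")),key=lambda x:np.hypot(*(x[1]-proj(c,h+[0,0,.05])))); print("pin blob",r[:3])
for z in(.063,.080): print(z,"expected head top px",proj(c,h+[0,0,z]))
x,y,w,hh=r[2]; tp=np.array([x+w/2-.5,y+hh-.5-.48*w]); print(tp,plane(c,tp,.063))
R=Rdown(2.905); cc=np.array([.4684,.2925,0])
env.movep(cc+[0,0,.15],R); env.hold(.1); shot("v2"); print(env.get_state()["t"])
u,v=proj(c,h+[0,0,.05]).astype(int); a=im[max(v-60,0):v+60,u-80:u+80,::-1]; b2=cv2.imread("pics/v2.png")
cv2.imwrite("pics/v.png",np.hstack([cv2.resize(np.ascontiguousarray(a),(400,300)),cv2.resize(b2,(400,300))]))
E
```

```text
[0.6564 0.0304 0.0584] [-1.9467 -0.657   5.8513]
pin blob (np.int32(258), array([250.5116, 216.6512]), array([242, 206,  18,  22], dtype=int32))
0.063 expected head top px [251.2898 219.9563]
0.08 expected head top px [251.3147 225.4009]
[250.5  218.86] [0.6551 0.0295 0.063 ]
16.825
```

View pics/v.png

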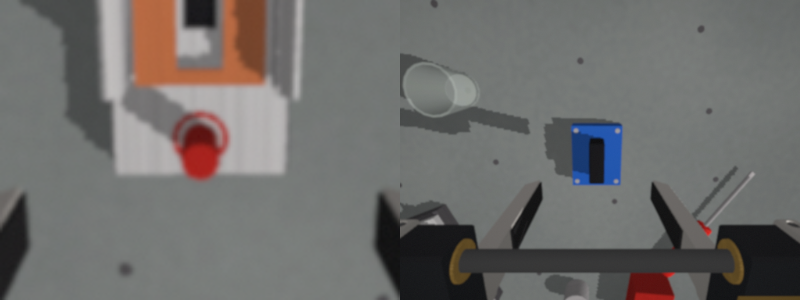

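The pin is home: its head is seated inside the ring at (200,150), and the top point is on the hole axis within 2 mm. The cover is centred under the jaws, so I grasp it.

```bash
python3 - <<'E'
from h import *
R=Rdown(2.905); cc=np.array([.4684,.2925,0])
print(env.line_to(cc+[0,0,.054],R,.12,guard=10)); env.close(45); env.hold(.2)
s=env.get_state(); print(s["opening"],s["grasp_force"],s["position"])
env.line_to(cc+[0,0,.16],R,.15); Y=.137+np.pi; R=Rdown(Y); u=np.array([np.cos(.137),np.sin(.137),0])
P=np.array([.5721,.0190,0])-.009*u
env.movep(P+[0,0,.16],R); env.hold(.15); shot("w1"); f0=env.get_state()["force"]
g=env.line_to(P+[0,0,.113],R,.1,guard=8); s=env.get_state(); print(g,s["position"],s["force"]-f0)
if not g:
    g=env.line_to(P+[0,0,.098],R,.03,guard=4); s=env.get_state(); print(g,s["position"],s["force"]-f0,s["opening"],s["t"])
im=cv2.imread("pics/w1.png"); a=capture("side")[:,:,::-1]; q=proj(cam("side"),P+[0,0,.06]).astype(int)
cv2.imwrite("pics/w.png",np.hstack([cv2.resize(im,(400,300)),cv2.resize(a[q[1]-49:q[1]+49,q[0]-65:q[0]+65].copy(),(400,300))]))
E
```

```text
False
0.017678031034062937 44.99778091907501 [0.4684 0.2925 0.054 ]
False [0.5635 0.0179 0.1132] [-0.3362 -0.6037 -0.5751]
True [0.5636 0.0177 0.1016] [-1.3174  0.3293  7.8987] 0.01773969521920593 22.35
```

View pics/w.png

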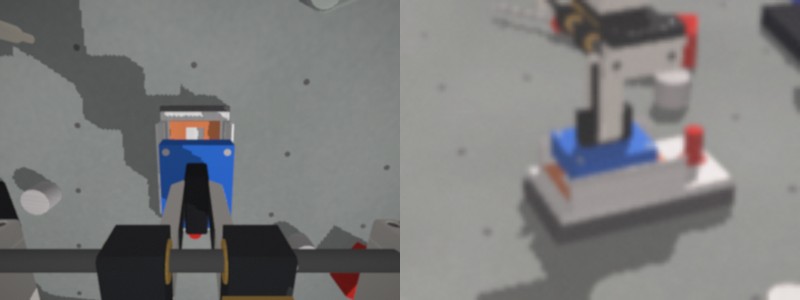

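The cover is in the pocket between the fences, riding on the dowel at TCP 0.1016 (the 48 mm underside height). Now I slide it along +x.

```bash
cat > slide.py <<'E'
from h import *
R=Rdown(.137+np.pi); u=np.array([np.cos(.137),np.sin(.137),0]); P0=np.array([.5721,.0190,0])
for d in np.arange(-.008,.0171,.0015):
    g=env.line_to(P0+d*u+[0,0,.1003],R,.02,guard=12); s=env.get_state()
    print("%.4f"%d,g,s["position"],s["force"])
    if s["force"][2]<2 and s["position"][2]<.1008: print("dropped"); break
else: raise SystemExit("no drop")
p=s["position"].copy(); p[2]=0
g=env.line_to(p+[0,0,.090],R,.03,guard=10); s=env.get_state(); print(g,s["position"],s["force"],s["t"])
E
python3 slide.py
```

```text
-0.0080 False [0.5638 0.0178 0.1015] [-3.1377 -0.4505  7.8218]
-0.0065 False [0.5641 0.0178 0.1014] [-5.4624 -1.6253  8.8278]
-0.0050 False [0.5646 0.0179 0.1014] [-6.7168  0.1989  9.8568]
-0.0035 False [0.5655 0.018  0.1014] [-7.2788 -0.7265 11.336 ]
-0.0020 False [0.5666 0.0182 0.1014] [-7.439  -1.5221 11.5721]
-0.0005 False [0.5683 0.0185 0.1011] [-7.2514 -0.7604  7.7498]
0.0010 False [0.5732 0.0192 0.1   ] [ 0.7116 -0.0702 -2.207 ]
dropped
False [0.5736 0.0192 0.0905] [0.0272 0.842  3.4757] 24.6417
```

```bash
python3 - <<'E'
from h import *
R=Rdown(.137+np.pi); p=np.array([.5736,.0192,0]); env.hold(.4)
for z in(.0875,.085,.083,.082,.081):
    env.line_to(p+[0,0,z],R,.02); env.hold(.3); s=env.get_state(); print(z,s["position"],s["force"],s["opening"],s["grasp_force"])
    if s["force"][2]>19: break
env.hold(.5); s=env.get_state(); print(s["position"],s["force"],s["ee_rot"][:,2],s["t"])
a=capture("side")[:,:,::-1]; q=proj(cam("side"),p+[.03,0,.06]).astype(int)
cv2.imwrite("pics/z.png",cv2.resize(a[q[1]-49:q[1]+49,q[0]-65:q[0]+65].copy(),(520,392)))
E
```

```text
0.0875 [0.5737 0.0192 0.088 ] [-1.2597  0.0061  6.7398] 0.01753840077895347 44.99898076057434
0.085 [0.5737 0.0192 0.0869] [-3.3177 -0.052  14.7167] 0.017705328075715277 45.0013393163681
0.083 [0.5737 0.0192 0.0868] [-6.1288  0.2706 24.8012] 0.017554097321533655 45.00473499298096
[0.5737 0.0192 0.0868] [-6.6495  1.047  24.8469] [ 0.0019 -0.0004 -1.    ] 27.2417
```

View pics/z.png

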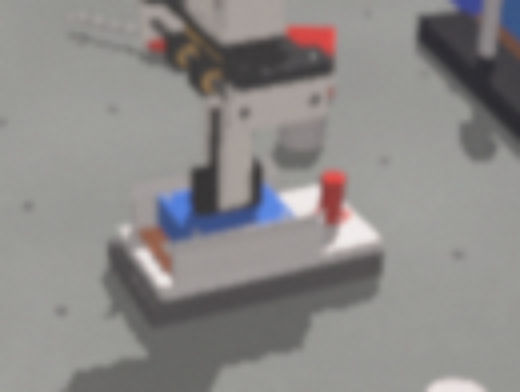

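The cover sits level between the fences at (225,205). TCP stopped at 0.0868, which puts the underside at about 33 mm, on the plate's stop with about 25 N. The pin is upright and home at (332,195). I'm handing in.

```bash
python3 -c "
from rig import env
print(env.sign_off())"
```

```text
the job is handed in; nothing more can be done
None
```

I handed the job in at about 27 s with the red lock pin home and the blue cover dropped onto the dowel, still gripped and pressed to the plate's stop at about 25 N; sign-off returned no verdict.

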